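Load the mill's tool carrier from the setting rack

TASK

The four preset tools in the beech setting rack are wanted in the milling machine's grey carrier, in the same order: the machine counts its places from the tall lifting plate, so the tool next to the rack's tall end board goes next to the carrier's lifting plate, and so on down the row. Seat every taper fully in its socket, flange down on the rim, and never let a tool tip over.

Things in the scene. Friction and masses are not known exactly. Their poses are not given: they have to be found in the camera images.
- end_mill: Tool holder with collet nut and end mill, taper down. Loose, 0.3 to 0.7 kg. Origin on its axis at the flange's underside, z up to the cutter. Below: taper 46 mm long, 32 mm across at the top, 15 at the tip. Flange 46 mm across, z 0 to 14 mm. Then a 27 mm neck, the dark round collet nut to grip (34 mm across, z 24 to 46) and a 12 mm cutter up to z 72 mm.
- drill_chuck: Tool holder with drill chuck, taper down. Loose, 0.3 to 0.7 kg. Origin on its axis at the flange's underside, z up to the cutter. Below: taper 46 mm long, 32 mm across at the top, 15 at the tip. Flange 46 mm across, z 0 to 14 mm. Then the dark knurled chuck body to grip (36 mm across, z 20 to 50), a cone and a 7 mm drill up to z 76 mm.
- face_mill: Tool holder with face mill, taper down. Loose, 0.3 to 0.7 kg. Origin on its axis at the flange's underside, z up to the cutter. Below: taper 46 mm long, 32 mm across at the top, 15 at the tip. Flange 46 mm across, z 0 to 14 mm. Then a 27 mm neck and the wide dark cutter disc with six small inserts, to grip by its rim (50 mm across, z 26 to 46); top at z 49 mm.
- side_lock_drill: Slim tool holder with two side screws and a drill, taper down. Loose, 0.3 to 0.7 kg. Origin on its axis at the flange's underside, z up to the cutter. Below: taper 46 mm long, 32 mm across at the top, 15 at the tip. Flange 46 mm across, z 0 to 14 mm. Then the plain steel cylinder to grip (26 mm across, z 14 to 52) and an 11 mm drill up to z 76 mm.
- setting_rack: Fixed beech rack, 280 mm long (y), 78 wide (x); holds the four tools at the start. Origin: centre of the underside. The tall end board with a hand hole (126 mm high, 12 thick, at y = +140 mm) marks the end of place 1; the other end is low. Black sockets at y = +93 (place 1), +31 (2), -31 (3), -93 mm (4), x = 0, rims at z = 66 mm.
- carrier: Fixed grey steel tool carrier, 272 mm long (y), 88 wide (x), empty. Origin: centre of the underside. Tall lifting plate with black grip (127 mm high, at y = +140 mm) is the end of place 1. Black sockets at y = +93 (place 1), +31 (2), -31 (3), -93 mm (4), x = 0, rims at z = 66 mm; mouth 38 mm, 22 at 50 mm depth: tapers centre themselves from 8 mm off; seated, flange underside is on the rim.
- socket_a: Black taper socket of the setting rack in which the end mill stands at the start, 50 mm across; fixed in the rack and left there, so it still shows that tool's place when the tool is gone. Origin at the centre of its rim, the height of the seated flange's underside; same axes as the rack.
- socket_b: Black taper socket of the setting rack in which the drill chuck stands at the start, 50 mm across; fixed in the rack and left there, so it still shows that tool's place when the tool is gone. Origin at the centre of its rim, the height of the seated flange's underside; same axes as the rack.
- socket_c: Black taper socket of the setting rack in which the face mill stands at the start, 50 mm across; fixed in the rack and left there, so it still shows that tool's place when the tool is gone. Origin at the centre of its rim, the height of the seated flange's underside; same axes as the rack.
- socket_d: Black taper socket of the setting rack in which the side lock drill stands at the start, 50 mm across; fixed in the rack and left there, so it still shows that tool's place when the tool is gone. Origin at the centre of its rim, the height of the seated flange's underside; same axes as the rack.
Things that resemble listed ones, but are neither listed nor needed, are in the scene too. Leave any turquoise look-alike of the drill_chuck alone.

How it is judged:
By the outcome, as a careful person would: the job done as asked, in the order asked, and still so for the second after the job is handed in, with the robot touching nothing.
It also fails if it takes over 112 s, if anything falls off the work surface, if the arm or the gripper's body presses on something with over 40 N, if the wrist force passes 120 N, or if a joint passes its speed limit or range.

ROBOT

A 7-joint arm with a two-finger parallel gripper is mounted at the origin on a cart in front of the work surface, level with it; the furniture and walls round the work are solid. World frame = base frame: x ahead of the robot, y to its left, z up, the work surface at z = 0. Lengths are in m, angles in rad, forces in N, time in s.
With the tool pointing down it reaches from about 0.4 to 0.875 m from the base axis. Payload 19.3 kg.
Tool frame: the origin (TCP) lies between the finger pads, 19 mm behind the fingertips; this is the grasp point; z points along the fingers, y is the line along which they close (so a half turn about z gives the same grasp; the last joint's range is limited). The gripper opens to 85 mm and grips with 20 to 120 N. Pads are 22 mm wide; open, the fingers measure 114 mm over their backs; the gripper's body (76 mm by 85 mm) begins 54 mm behind the grasp point. The pads swing forward as they close: fully open they stand 13 mm farther back than shut.
Start: joints at [1.275, 0.521, -0.036, 1.599, 0.021, 1.021, -0.113], TCP at [0.14, -0.609, 0.25] pointing down, gripper open.
Joint ranges: [-2.91, 2.91], [-0.3, 2.13], [-1.5, 1.42], [0.17, 2.43], [-1.26, 4.41], [0.16, 1.93], [-2.52, 2.52]. Speed limits (rad/s): [1.89, 1.89, 2.39, 2.39, 3.01, 3.01, 3.01].

INTERFACE

Orientations are given as [roll, pitch, yaw] about the fixed x, y, z axes, in that order (R = Rz(yaw) Ry(pitch) Rx(roll)).
In Python, from workcell import bot gives the robot as it stands.
- The arm moves only by the shell command python3 -m crank 'ROWS' [FORCE]. ROWS is a JSON object of lists of equal length, an entry for each row: "travel": the shift along the world's x, y, z in cm, a list of three; "turn": the turn, a rotation vector about the world's x, y, z in degrees, a list of three; "gripper": the closure, from 0 (fully open) to 1 (shut). A call has exactly 5 rows; each row is the pose to reach, as a shift and turn from the pose commanded when the call began; what a row does not reach only later rows make up. A row lasts 1/10 s, in which the tool goes at most 50 mm and 8.59 degrees, less where a joint would pass 70% of its speed; a pose out of reach is approached as far as the arm can. A call with a gripper value outside its range is refused whole. The fingers move at their own pace and stop on an object; FORCE is the grip in N (left out, the last holds). Time passes only in rows, so rows that repeat a pose let the fingers close, or fill a call up. It gives the time, the measured TCP pose, the force, the opening and the grip force at its end, in the units of the state.
- bot.observe(): the state, without advancing time (a new reading comes with each control period).
- bot.grab_frame(name): name is "side" or "top"; returns a dict with "pixels" (400x640x3 uint8, red, green, blue), "fx", "fy", "cx", "cy" (pixels), "extrinsics" (4x4, takes a point from world to camera coordinates). Camera axes: x right, y down, z forward; pixel columns grow to the right and rows downward; lengths in m; the calibration is good to about 2 mm. A picture is of the moment at which its call begins. There is no depth.
- bot.job_done(): hands the job in; it is judged then, once.
The state is a dict: "clock": time; "qpos": joint angles; "qd": joint speeds; "joint_efforts": joint torques, N m; "position": TCP position; "tool_rot": TCP orientation; "force": force on the tool from outside, world axes, zero at the start; "moment": the same for the moment, N m; "grip_width": finger opening in m; "finger_force": force on a finger pad.
Only numpy, scipy, OpenCV 4.12 (cv2) and the standard library are available. Lean on these libraries where they do the work, as an engineer would, in place of code of your own. Each camera call takes 0.05 s, during which the arm holds its last target. There are 200 camera calls.

## Working session

There is one attempt and no reset: what is moved stays moved. The work goes in short steps, Python scripts to look and compute and a shell command to move; the robot and the scene stay as the last step left them, time stands still between calls to the robot, and variables do not carry over. Pictures are saved under pics/ and viewed, at most 14 in all, crops included, and the job is handed in when it is done.

```bash
ls; mkdir -p pics
python3 - <<'E'
from workcell import bot
import cv2
for n in("side","top"):
    f=bot.grab_frame(n);cv2.imwrite(f"pics/{n}0.png",f["pixels"][:,:,::-1]);print(n,f["fx"],f["fy"],f["cx"],f["cy"],f["extrinsics"])
print(bot.observe())
E
```

```text
pics
side 374.13704229911724 374.13704229911724 321.6977475279632 197.5994274088855 [[-0.85239635 -0.52280097 -0.00998015  0.50850764]
 [-0.22630673  0.3860516  -0.8942871   0.15290075]
 [ 0.47138702 -0.76002849 -0.44738236  0.7046085 ]
 [ 0.          0.          0.          1.        ]]
top 481.67157719692784 481.67157719692784 328.05814146152494 193.50181850918713 [[-0.0271896  -0.99939616  0.02163427  0.06078464]
 [-0.9885324   0.02366549 -0.14914302  0.58292044]
 [ 0.14854098 -0.02544132 -0.98857894  0.98120388]
 [ 0.          0.          0.          1.        ]]
{'clock': 0.1, 'qpos': array([ 1.27477345,  0.52191659, -0.03635091,  1.5999074 ,  0.02120593,
        1.02109662, -0.11281608]), 'qd': array([ 0.00198119, -0.00105072, -0.00098004, -0.00037424,  0.00090702,
       -0.00063225,  0.00057527]), 'joint_efforts': array([ 2.57122738e-03, -9.28496790e+01,  1.98388159e+00, -3.70540380e+01,
        1.81251636e-02,  5.36179301e-03, -3.71324859e-05]), 'position': array([ 0.13986679, -0.6088833 ,  0.24952219]), 'tool_rot': array([-3.14065158e+00,  5.79300266e-05,  2.25818517e-01]), 'force': array([-0.10055841,  0.03322921, -0.04694544]), 'moment': array([ 0.00636904, -0.0094135 , -0.02820549]), 'finger_force': 0.0, 'grip_width': 0.08550157964934868}
```

View pics/side0.png

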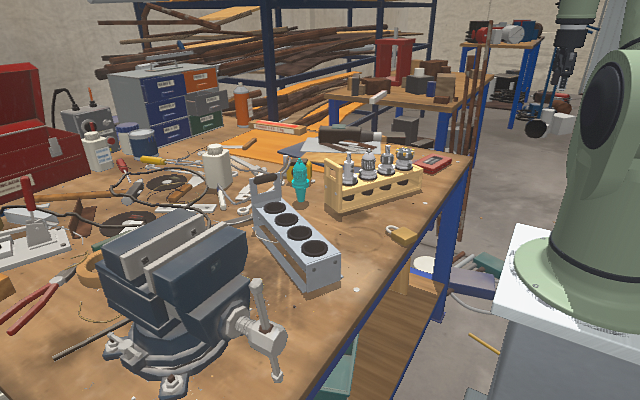

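View pics/top0.png

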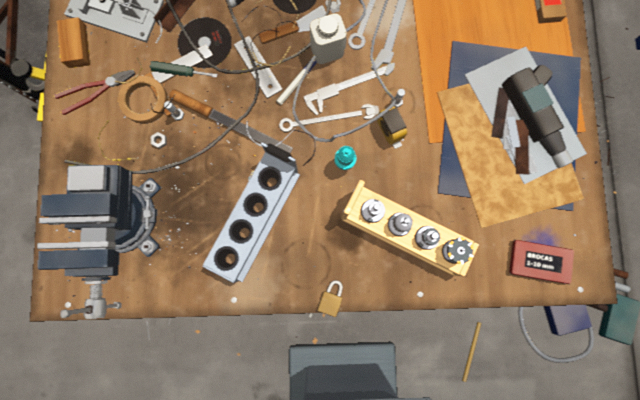

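The side view shows the carrier with its lifting plate at the far end (265,180), and sockets at (275,207), (287,219), (300,233) and (315,248). It also shows the rack with its tall board on the left (332,185). In the top view the rack tools are at about (373,210), (400,224), (428,237) and (460,251), and the carrier sockets run from (268,178) to (227,258). The turquoise look-alike is at (346,157).

Run:
```python
import cv2,numpy as np
s=cv2.imread("pics/side0.png");t=cv2.imread("pics/top0.png")
a=cv2.resize(s[140:300,240:440],(800,640),interpolation=cv2.INTER_CUBIC)[:600]
cv2.imwrite("pics/sc.png",a)
cv2.imwrite("pics/tc.png",cv2.resize(t[140:290,200:485],None,fx=2.8,fy=2.8,interpolation=cv2.INTER_CUBIC))
```

```text
(no output)
```

View pics/sc.png

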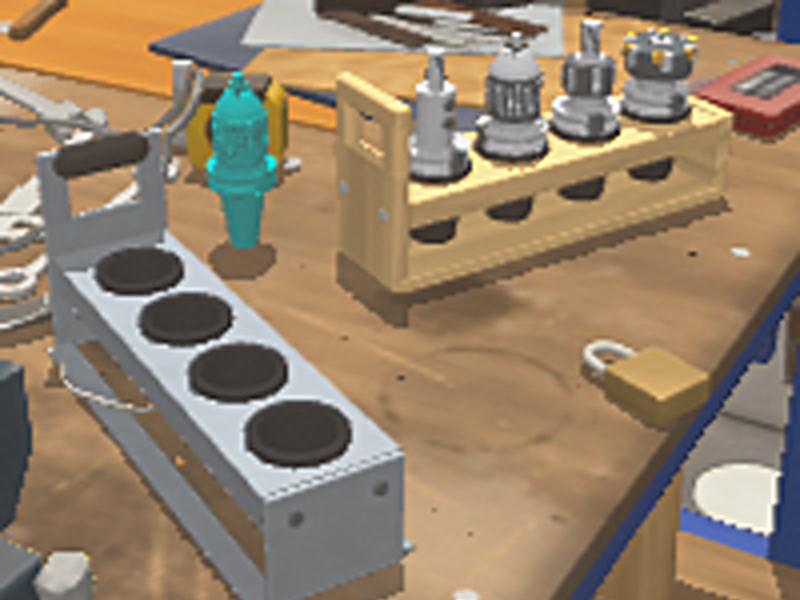

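View pics/tc.png

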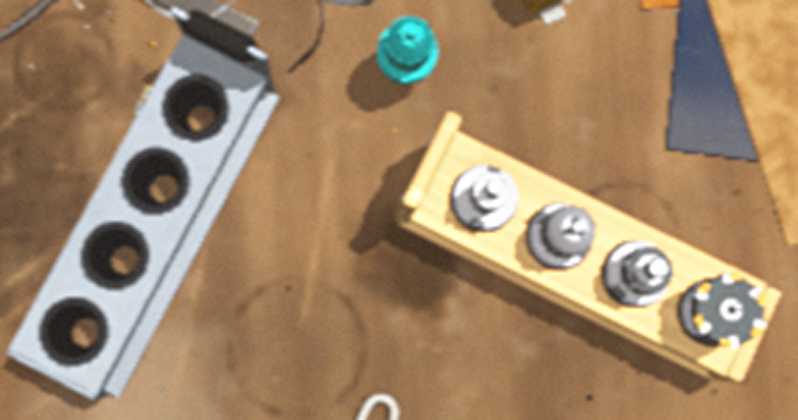

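The row from the tall board is side_lock_drill, drill_chuck, end_mill, face_mill. Next I triangulate the socket rims and tool tops, then fit each row.

```bash
cat > h.py <<'E'
import numpy as np,cv2
from workcell import bot
K={};E={}
def cams():
    for n in("side","top"):
        f=bot.grab_frame(n);K[n]=np.array([[f["fx"],0,f["cx"]],[0,f["fy"],f["cy"]],[0,0,1]]);E[n]=f["extrinsics"]
def tri(s,t):
    X=cv2.triangulatePoints(K["side"]@E["side"][:3],K["top"]@E["top"][:3],np.array(s,float).T,np.array(t,float).T)
    return (X[:3]/X[3]).T
def proj(n,P):
    p=(K[n]@(E[n]@np.c_[P,np.ones(len(P))].T)[:3]);return (p[:2]/p[2]).T
def sc(p): return np.array(p)/4+[240-.375,140-.375]
def tc(p): return np.array(p)/2.8+[200-.32,140-.32]
E
python3 - <<'E'
from h import *
cams()
np.set_printoptions(precision=4,suppress=True)
def fitrow(X):
    d=X[0]-X[3]; c=X.mean(0); yaw=np.arctan2(d[1],d[0])-np.pi/2
    print(X,"spacing",np.linalg.norm(np.diff(X[:,:2],axis=0),axis=1),"centre",c,"yaw",np.degrees(yaw)); return c,yaw
S=sc([(140,270),(186,318),(238,372),(298,433)]);T=tc([(196,107),(155,181),(115,255),(74,331)])
fitrow(tri(S,T))
S2=sc([(436,50),(516,36),(591,22),(660,38)]);T2=tc([(493,185),(577,226),(657,265),(731,309)])
c,y=fitrow(tri(S2,T2))
d=np.array([-np.sin(y),np.cos(y),0])
for z in (.08,.066):
  P=np.array([[c[0],c[1],z]+d*k for k in(.093,.031,-.031,-.093)])
  print(z,((proj("top",P)-tc([0,0]))*2.8),((proj("side",P)-sc([0,0]))*4))
E
```

```text
[[0.6171 0.1674 0.0632]
 [0.5623 0.1982 0.0633]
 [0.5084 0.2278 0.0628]
 [0.454  0.2575 0.0628]] spacing [0.0629 0.0614 0.062 ] centre [0.5355 0.2127 0.063 ] yaw -118.90480976074498
[[ 0.5432 -0.0425  0.1416]
 [ 0.5143 -0.0991  0.1386]
 [ 0.486  -0.1531  0.137 ]
 [ 0.4558 -0.2085  0.1144]] spacing [0.0636 0.0609 0.0631] centre [ 0.4998 -0.1258  0.1329] yaw -27.773136086147204
0.08 [[484.5222 195.9653]
 [561.3431 233.5766]
 [638.6189 271.4105]
 [716.3536 309.4692]] [[433.6928 140.7171]
 [511.5979 121.0933]
 [585.1895 102.556 ]
 [654.8161  85.0175]]
0.066 [[482.378  198.1598]
 [558.124  235.2542]
 [634.3122 272.5652]
 [710.9465 310.0947]] [[433.2249 160.742 ]
 [510.6516 140.6754]
 [583.8175 121.7131]
 [653.0649 103.7664]]
```

```bash
python3 -m crank '{"travel":[[2.5,3.5,0],[5.3,7.5,0],[8.2,11.5,0],[11.1,15.5,0.3],[14,19.6,0.5]],"turn":[[0,0,5],[0,0,10],[0,0,15],[0,0,20],[0,0,25]],"gripper":[0,0,0,0,0]}' 60
```

```text
clock: 0.7
position: [0.2805, -0.4117, 0.2551]
tool_rot: [3.141, 0.0, 0.665]
force: [0.8, 0.2, 0.1]
grip_width: 0.0851
finger_force: 0.0
```

```bash
python3 -m crank '{"travel":[[2.8,3.9,0],[5.6,7.8,0],[8.4,11.7,0],[11.2,15.6,0],[14,19.5,0]],"turn":[[0,0,5],[0,0,10],[0,0,15],[0,0,20],[0,0,24]],"gripper":[0,0,0,0,0]}'
python3 -m crank '{"travel":[[2.8,3.9,0],[5.6,7.8,0],[8.4,11.7,0],[12.3,17.4,0],[12.3,17.4,0]],"turn":[[0,0,0],[0,0,0],[0,0,0],[0,0,0],[0,0,0]],"gripper":[0,0,0,0.2,0.2]}'
python3 - <<'E'
from h import *
s=bot.observe();print(s["position"],s["tool_rot"],s["qpos"],s["grip_width"])
for n in("side","top"):
    f=bot.grab_frame(n);cv2.imwrite(f"pics/{n}1.png",f["pixels"][:,:,::-1])
a=cv2.imread("pics/side1.png")[60:230,250:450];cv2.imwrite("pics/s1c.png",cv2.resize(a,None,fx=3,fy=3))
E
```

```text
clock: 1.2
position: [0.4205, -0.2167, 0.2552]
tool_rot: [3.141, 0.0, 1.084]
force: [1.2, -1.1, -0.2]
grip_width: 0.0859
finger_force: 0.0
clock: 1.7
position: [0.5445, -0.0397, 0.2549]
tool_rot: [-3.141, -0.002, 1.085]
force: [-0.4, -0.4, -1.4]
grip_width: 0.0683
finger_force: 0.0
[ 0.54449897 -0.03966839  0.25492206] [-3.14135943e+00 -1.96685335e-03  1.08531495e+00] [ 0.30928042  0.42060616 -0.46036869  1.78776675  0.21765864  0.98282386
 -0.7231801 ] 0.06834679021779719
```

View pics/s1c.png

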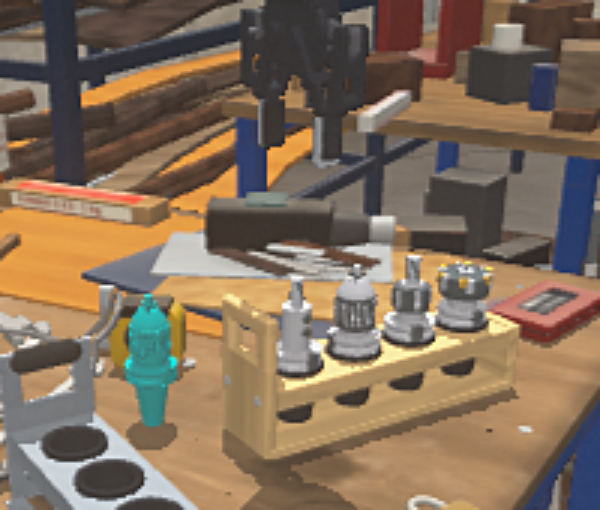

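The gripper is open above the side_lock_drill, with nothing in its way. I'll descend, then check before closing.

```bash
python3 -m crank '{"travel":[[0,0,-3],[0,0,-6],[0,0,-8],[0,0,-10],[0,0,-10]],"turn":[[0,0,0],[0,0,0],[0,0,0],[0,0,0],[0,0,0]],"gripper":[0.2,0.2,0.2,0.2,0.2]}'
python3 - <<'E'
from h import *
for n in("side","top"):
    f=bot.grab_frame(n);cv2.imwrite(f"pics/{n}2.png",f["pixels"][:,:,::-1])
a=cv2.imread("pics/side2.png")[110:200,310:440];b=cv2.imread("pics/top2.png")[160:280,330:490]
a=cv2.resize(a,(400,277));b=cv2.resize(b,(400,300))
cv2.imwrite("pics/c2.png",cv2.vconcat([a,b]))
print(bot.observe()["position"])
E
```

```text
clock: 2.3
position: [0.5411, -0.0453, 0.1529]
tool_rot: [-3.138, 0.002, 1.08]
force: [-0.2, 0.9, 0.1]
grip_width: 0.0684
finger_force: 0.0
[ 0.54261161 -0.04492268  0.15543194]
```

View pics/c2.png

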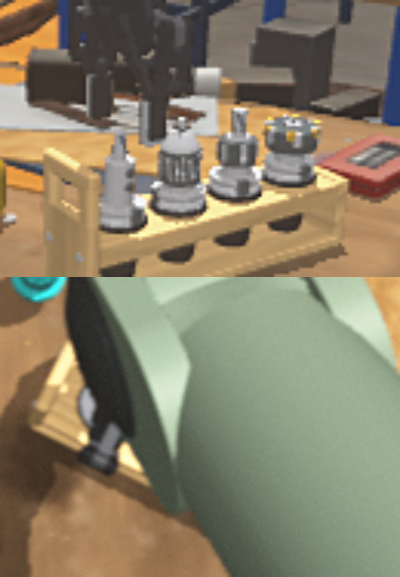

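Run:
```python
from h import *
cams()
p=bot.observe()["position"];print(p)
f=lambda q:(proj("side",np.array(q))-[310,110])*400/130
print(f([p-[0,0,.017]]),f([[.5431,-.0435,.142],[.5431,-.0435,.09]]))
d=np.array([.885,-.466,0])*.034
print("fingers",f([p-[0,0,.017]+d,p-[0,0,.017]-d]))
a=cv2.imread("pics/side2.png")[120:190,325:385];cv2.imwrite("pics/c3.png",cv2.resize(a,None,fx=8,fy=8,interpolation=cv2.INTER_NEAREST))
```

```text
[ 0.54313583 -0.04471399  0.15610842]
[[119.3691257  131.64921121]] [[118.7858873  128.70782312]
 [117.39231705 188.29356373]]
fingers [[ 96.2341441  119.89860004]
 [143.84324607 144.07999146]]
```

View pics/c3.png

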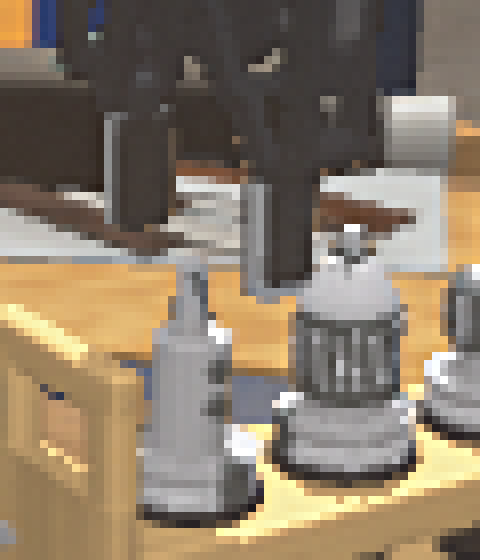

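Run:
```python
from h import *
cams();np.set_printoptions(precision=4,suppress=True)
S=sc([(140,270),(186,318),(238,372),(298,433)]);T=tc([(196,107),(155,181),(115,255),(74,331)])
S2=sc([(436,50),(516,36),(591,22),(660,38)]);T2=tc([(493,185),(577,226),(657,265),(731,309)])
for du,dv in((0,0),(2.2,0),(2.2,1.5)):
  for s,t in((S,T),(S2,T2)):
    s=s-[du,dv];X=tri(s,t);print(du,dv,X.mean(0),X[:,2],"res side",(proj("side",X)-s).mean(0),"top",(proj("top",X)-t).mean(0))
```

```text
0 0 [0.5355 0.2127 0.063 ] [0.0632 0.0633 0.0628 0.0628] res side [0.0926 0.0113] top [-0.0278 -0.0458]
0 0 [ 0.4998 -0.1258  0.1329] [0.1416 0.1386 0.137  0.1144] res side [-0.0917 -0.0063] top [0.033  0.0654]
2.2 0 [0.537  0.2137 0.0626] [0.0627 0.0629 0.0625 0.0625] res side [1.4375 0.19  ] top [-0.4692 -0.7322]
2.2 0 [ 0.5018 -0.125   0.1326] [0.1412 0.1383 0.1368 0.1142] res side [1.2763 0.0479] top [-0.4439 -0.9485]
2.2 1.5 [0.5367 0.2133 0.066 ] [0.0665 0.0664 0.0657 0.0655] res side [1.5617 0.2065] top [-0.5119 -0.7973]
2.2 1.5 [ 0.5016 -0.1241  0.1371] [0.1454 0.1426 0.1413 0.119 ] res side [1.317  0.0499] top [-0.4595 -0.9796]
```

```bash
python3 -m crank '{"travel":[[0,0,-2],[0,0,-4],[0,0,-4.8],[0,0,-4.8],[0,0,-4.8]],"turn":[[0,0,0],[0,0,0],[0,0,0],[0,0,0],[0,0,0]],"gripper":[0.2,0.2,0.2,0.2,0.2]}'
python3 - <<'E'
from h import *
cams();cams()
f=bot.grab_frame("side");p=bot.observe()["position"];print(p)
a=f["pixels"][120:190,325:385,::-1];cv2.imwrite("pics/c4.png",cv2.resize(a,None,fx=8,fy=8,interpolation=cv2.INTER_NEAREST))
d=np.array([.885,-.466,0])*.034;q=p-[0,0,.019]
print((proj("side",np.array([q+d,q-d,q,p]))-[325,120])*8)
E
```

```text
clock: 3.1
position: [0.5431, -0.0443, 0.1078]
tool_rot: [3.141, -0.0, 1.081]
force: [0.1, 0.1, -1.3]
grip_width: 0.0682
finger_force: 0.0
[ 0.54300909 -0.04440747  0.10757397]
[[128.02518921 378.93092978]
 [248.71040683 448.60684334]
 [186.71016725 412.81187674]
 [188.02499136 357.19470637]]
```

View pics/c4.png

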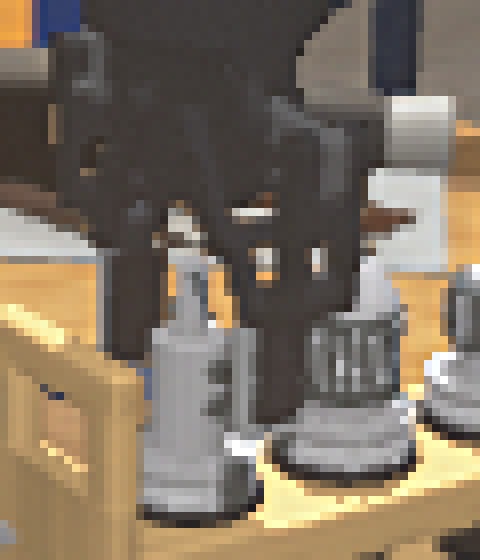

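Fingers straddle the side_lock_drill symmetrically: midpoint is about x=195 and the tool axis about 193. I'll close and lift.

```bash
python3 -m crank '{"travel":[[0,0,0],[0,0,0],[0,0,0],[0,0,0],[0,0,0]],"turn":[[0,0,0],[0,0,0],[0,0,0],[0,0,0],[0,0,0]],"gripper":[1,1,1,1,1]}' 60
python3 -m crank '{"travel":[[0,0,0],[0,0,0],[0,0,0],[0,0,0.5],[0,0,1]],"turn":[[0,0,0],[0,0,0],[0,0,0],[0,0,0],[0,0,0]],"gripper":[1,1,1,1,1]}' 60
```

```text
clock: 3.85
position: [0.5428, -0.0444, 0.1072]
tool_rot: [3.141, 0.0, 1.081]
force: [-1.1, -0.1, 5.6]
grip_width: 0.0245
finger_force: 58.5
clock: 4.35
position: [0.5425, -0.0443, 0.1171]
tool_rot: [-3.141, 0.0, 1.081]
force: [-0.1, 0.8, -3.9]
grip_width: 0.0242
finger_force: 59.0
```

```bash
python3 -m crank '{"travel":[[0,0,3],[0,0,6.5],[0,0,10.5],[0,0,14.4],[1,2,14.4]],"turn":[[0,0,0],[0,0,0],[0,0,6],[0,0,14],[0,0,22]],"gripper":[1,1,1,1,1]}'
python3 -m crank '{"travel":[[1,3,0],[2,6.5,0],[3.2,10,0],[4.2,13,0],[5.4,16,0]],"turn":[[0,0,8],[0,0,16],[0,0,24],[0,0,32],[0,0,40]],"gripper":[1,1,1,1,1]}'
python3 -m crank '{"travel":[[0.5,1.6,0],[1,3.2,0],[1,3.2,-3],[1,3.2,-4],[1,3.2,-4]],"turn":[[0,0,8],[0,0,16],[0,0,23],[0,0,27.2],[0,0,27.2]],"gripper":[1,1,1,1,1]}'
python3 - <<'E'
from h import *
cams();cams()
f=bot.grab_frame("side");print(bot.observe()["position"],bot.observe()["qpos"])
a=f["pixels"][100:230,240:340,::-1];cv2.imwrite("pics/c5.png",cv2.resize(a,None,fx=4.5,fy=4.5,interpolation=cv2.INTER_NEAREST))
E
```

```text
clock: 4.85
position: [0.5539, -0.0265, 0.2661]
tool_rot: [3.135, 0.002, 1.467]
force: [0.4, 0.3, -4.3]
grip_width: 0.0243
finger_force: 59.9
clock: 5.35
position: [0.6067, 0.1368, 0.2612]
tool_rot: [-3.141, 0.0, 2.169]
force: [0.4, -0.8, -3.4]
grip_width: 0.0244
finger_force: 59.7
clock: 5.85
position: [0.616, 0.1672, 0.2195]
tool_rot: [-3.14, -0.002, 2.639]
force: [-0.3, -0.1, -2.3]
grip_width: 0.0243
finger_force: 59.8
[0.61706273 0.16771723 0.22204309] [ 0.14313818  0.68557299 -0.79935298  1.55979149  0.5285656   1.12212991
  0.28865194]
```

View pics/c5.png

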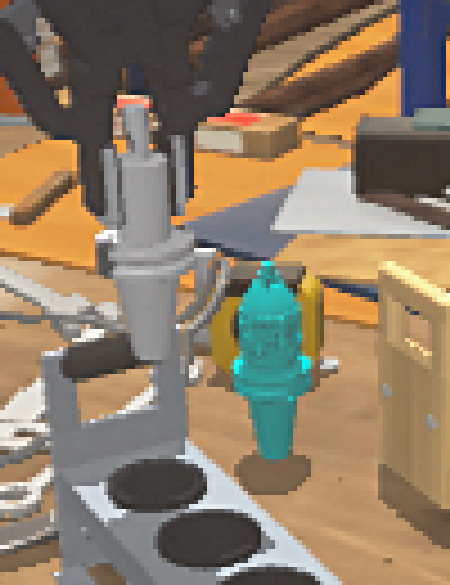

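The taper hangs over the place 1 socket: its tip at (150,350) extends to the rim centre at (157,486). I'll lower it gently.

```bash
python3 -m crank '{"travel":[[0,0,-4],[0,0,-6.5],[0,0,-8.5],[0,0,-10],[0,0,-11]],"turn":[[0,0,0],[0,0,0],[0,0,0],[0,0,0],[0,0,0]],"gripper":[1,1,1,1,1]}'
python3 -m crank '{"travel":[[0,0,-0.2],[0,0,-0.3],[0,0,-0.3],[0,0,-0.3],[0,0,-0.3]],"turn":[[0,0,0],[0,0,0],[0,0,0],[0,0,0],[0,0,0]],"gripper":[1,1,1,1,1]}'
```

```text
clock: 6.6
position: [0.6172, 0.1678, 0.1107]
tool_rot: [3.141, 0.001, 2.637]
force: [4.1, 1.3, 0.8]
grip_width: 0.0246
finger_force: 60.1
clock: 7.1
position: [0.6174, 0.1679, 0.1088]
tool_rot: [3.14, 0.001, 2.638]
force: [5.7, 1.9, -1.3]
grip_width: 0.0241
finger_force: 59.9
```

```bash
python3 -m crank '{"travel":[[0,0,-0.1],[0,0,-0.1],[0,0,-0.1],[0,0,-0.1],[0,0,-0.1]],"turn":[[0,0,0],[0,0,0],[0,0,0],[0,0,0],[0,0,0]],"gripper":[1,0.7,0.2,0.2,0.2]}'
python3 -m crank '{"travel":[[0,0,0],[0,0,2],[0,0,6],[0,0,10.5],[0,0,15.5]],"turn":[[0,0,0],[0,0,0],[0,0,0],[0,0,0],[0,0,0]],"gripper":[0.2,0.2,0.2,0.2,0.2]}'
```

```text
clock: 7.6
position: [0.6165, 0.1676, 0.107]
tool_rot: [-3.141, -0.0, 2.638]
force: [0.5, 0.1, 0.6]
grip_width: 0.0675
finger_force: 0.0
clock: 8.1
position: [0.6161, 0.1675, 0.2631]
tool_rot: [-3.141, -0.001, 2.638]
force: [0.7, -0.0, 0.1]
grip_width: 0.0684
finger_force: 0.0
```

```bash
python3 -m crank '{"travel":[[-0.9,-2.2,0],[-1.9,-4.8,0],[-2.8,-7.3,0],[-3.8,-9.8,0],[-4.8,-12.3,0]],"turn":[[0,0,-8],[0,0,-16],[0,0,-24],[0,0,-32],[0,0,-40]],"gripper":[0.2,0.2,0.2,0.2,0.2]}'
python3 -m crank '{"travel":[[-0.9,-2.5,0],[-1.9,-5,0],[-2.8,-7.5,0],[-3.8,-10,0],[-4.8,-12.5,0]],"turn":[[0,0,-8],[0,0,-16],[0,0,-24],[0,0,-32],[0,0,-40]],"gripper":[0.2,0.2,0.2,0.2,0.2]}'
python3 -m crank '{"travel":[[-0.7,-1.8,-1],[-0.7,-1.8,-4],[-0.7,-1.8,-7],[-0.7,-1.8,-9],[-0.7,-1.8,-10]],"turn":[[0,0,-8],[0,0,-9.2],[0,0,-9.2],[0,0,-9.2],[0,0,-9.2]],"gripper":[0.2,0.2,0.2,0.2,0.2]}'
python3 -m crank '{"travel":[[0,0,-2],[0,0,-4],[0,0,-5],[0,0,-5.3],[0,0,-5.3]],"turn":[[0,0,0],[0,0,0],[0,0,0],[0,0,0],[0,0,0]],"gripper":[0.2,0.2,0.2,0.2,0.2]}'
python3 - <<'E'
from h import *
cams()
f=bot.grab_frame("side");print(bot.observe()["position"])
a=f["pixels"][115:235,255:415,::-1];cv2.imwrite("pics/c6.png",cv2.resize(a,None,fx=5,fy=5,interpolation=cv2.INTER_NEAREST))
E
```

```text
clock: 8.6
position: [0.5681, 0.0437, 0.262]
tool_rot: [-3.142, 0.0, 1.934]
force: [0.2, -0.6, -0.5]
grip_width: 0.0681
finger_force: 0.0
clock: 9.1
position: [0.5202, -0.0813, 0.2621]
tool_rot: [3.142, -0.0, 1.236]
force: [1.3, 0.2, -0.1]
grip_width: 0.0681
finger_force: 0.0
clock: 9.6
position: [0.5131, -0.0981, 0.1605]
tool_rot: [-3.14, 0.0, 1.081]
force: [0.1, 0.3, 0.7]
grip_width: 0.0682
finger_force: 0.0
clock: 10.1
position: [0.514, -0.0983, 0.1093]
tool_rot: [3.141, -0.0, 1.081]
force: [0.1, -0.1, -0.3]
grip_width: 0.0686
finger_force: 0.0
[ 0.5141765  -0.09842167  0.10982642]
```

View pics/c6.png

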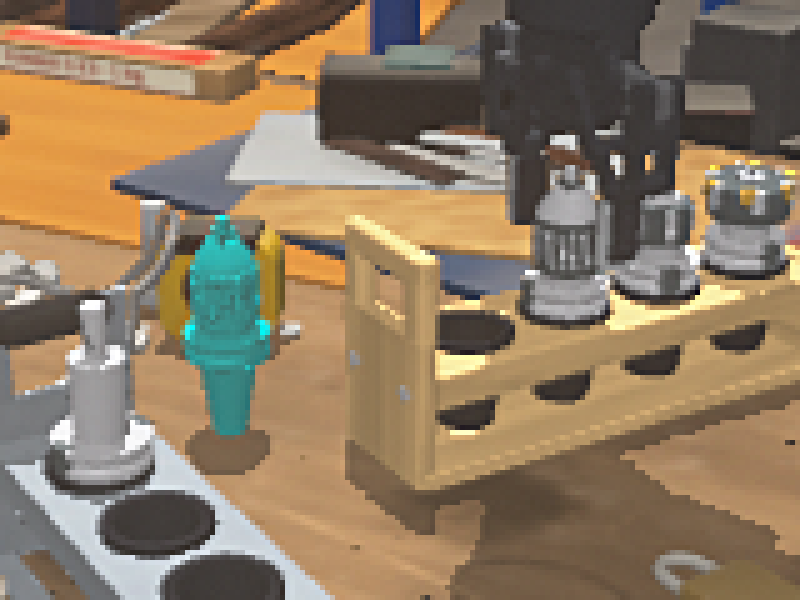

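The side_lock_drill is seated flange-on-rim in place 1 at (100,465). The drill_chuck at (570,250) is straddled evenly, so I grip, lift and carry it.

```bash
python3 -m crank '{"travel":[[0,0,-0.2],[0,0,-0.2],[0,0,-0.2],[0,0,-0.2],[0,0,-0.2]],"turn":[[0,0,0],[0,0,0],[0,0,0],[0,0,0],[0,0,0]],"gripper":[0.2,1,1,1,1]}' 60
python3 -m crank '{"travel":[[0,0,0],[0,0,0],[0,0,0],[0,0,0],[0,0,1]],"turn":[[0,0,0],[0,0,0],[0,0,0],[0,0,0],[0,0,0]],"gripper":[1,1,1,1,1]}'
python3 -m crank '{"travel":[[0,0,3],[0,0,6.5],[0,0,10.5],[0,0,14.4],[0.5,3,14.4]],"turn":[[0,0,0],[0,0,0],[0,0,6],[0,0,14],[0,0,22]],"gripper":[1,1,1,1,1]}'
python3 -m crank '{"travel":[[0.7,4,0],[1.4,8,0],[2.1,12,0],[2.8,16,0],[3.5,20,0]],"turn":[[0,0,8],[0,0,16],[0,0,24],[0,0,32],[0,0,40]],"gripper":[1,1,1,1,1]}'
python3 -m crank '{"travel":[[0.5,3.5,0],[0.9,6.6,0],[0.9,6.6,-3],[0.9,6.6,-4],[0.9,6.6,-4]],"turn":[[0,0,8],[0,0,16],[0,0,23],[0,0,27.2],[0,0,27.2]],"gripper":[1,1,1,1,1]}'
```

```text
clock: 10.75
position: [0.5139, -0.0984, 0.1073]
tool_rot: [3.141, 0.0, 1.081]
force: [-2.5, 0.5, 7.1]
grip_width: 0.0346
finger_force: 59.0
clock: 11.25
position: [0.5131, -0.0982, 0.1165]
tool_rot: [-3.14, 0.001, 1.081]
force: [-0.2, -0.3, -4.0]
grip_width: 0.0342
finger_force: 60.2
clock: 11.75
position: [0.52, -0.0714, 0.2659]
tool_rot: [3.135, 0.002, 1.465]
force: [1.4, 1.2, -4.2]
grip_width: 0.0345
finger_force: 61.2
clock: 12.25
position: [0.5536, 0.133, 0.2615]
tool_rot: [-3.141, 0.0, 2.169]
force: [0.4, -1.0, -3.5]
grip_width: 0.0344
finger_force: 61.0
clock: 12.75
position: [0.5619, 0.1971, 0.2197]
tool_rot: [-3.139, -0.002, 2.639]
force: [-0.4, -0.2, -4.2]
grip_width: 0.0345
finger_force: 61.0
```

```bash
python3 -m crank '{"travel":[[0.1,0,-4],[0.1,0,-6.5],[0.1,0,-8.5],[0.1,0,-10],[0.1,0,-11]],"turn":[[0,0,0],[0,0,0],[0,0,0],[0,0,0],[0,0,0]],"gripper":[1,1,1,1,1]}'
python3 -m crank '{"travel":[[0,0,-0.2],[0,0,-0.3],[0,0,-0.4],[0,0,-0.4],[0,0,-0.4]],"turn":[[0,0,0],[0,0,0],[0,0,0],[0,0,0],[0,0,0]],"gripper":[1,1,1,1,1]}'
```

```text
clock: 13.25
position: [0.564, 0.1975, 0.1108]
tool_rot: [-3.141, 0.0, 2.636]
force: [-0.5, 0.5, -3.8]
grip_width: 0.0342
finger_force: 61.2
clock: 13.75
position: [0.564, 0.1977, 0.1075]
tool_rot: [3.141, 0.001, 2.638]
force: [0.5, -0.2, -1.8]
grip_width: 0.0344
finger_force: 61.2
```

```bash
python3 -m crank '{"travel":[[0,0,0],[0,0,0],[0,0,0],[0,0,0],[0,0,0]],"turn":[[0,0,0],[0,0,0],[0,0,0],[0,0,0],[0,0,0]],"gripper":[0.7,0.2,0.2,0.2,0.2]}'
python3 -m crank '{"travel":[[0,0,0],[0,0,2],[0,0,6],[0,0,10.5],[0,0,15.5]],"turn":[[0,0,0],[0,0,0],[0,0,0],[0,0,0],[0,0,0]],"gripper":[0.2,0.2,0.2,0.2,0.2]}'
python3 -m crank '{"travel":[[-0.7,-3,0],[-1.4,-6.5,0],[-2.2,-10,0],[-3,-13.5,0],[-3.8,-17,0]],"turn":[[0,0,-8],[0,0,-16],[0,0,-24],[0,0,-32],[0,0,-40]],"gripper":[0.2,0.2,0.2,0.2,0.2]}'
python3 -m crank '{"travel":[[-0.7,-3.5,0],[-1.4,-7,0],[-2.2,-10.5,0],[-3,-14,0],[-3.7,-17,0]],"turn":[[0,0,-8],[0,0,-16],[0,0,-24],[0,0,-32],[0,0,-40]],"gripper":[0.2,0.2,0.2,0.2,0.2]}'
python3 -m crank '{"travel":[[-0.3,-1.1,-1],[-0.3,-1.1,-4],[-0.3,-1.1,-7],[-0.3,-1.1,-9],[-0.3,-1.1,-10]],"turn":[[0,0,-8],[0,0,-9.2],[0,0,-9.2],[0,0,-9.2],[0,0,-9.2]],"gripper":[0.2,0.2,0.2,0.2,0.2]}'
python3 -m crank '{"travel":[[0,0,-2],[0,0,-4],[0,0,-5],[0,0,-5.8],[0,0,-5.8]],"turn":[[0,0,0],[0,0,0],[0,0,0],[0,0,0],[0,0,0]],"gripper":[0.2,0.2,0.2,0.2,0.2]}'
python3 - <<'E'
from h import *
cams()
f=bot.grab_frame("side");print(bot.observe()["position"])
a=f["pixels"][115:235,265:425,::-1];cv2.imwrite("pics/c7.png",cv2.resize(a,None,fx=5,fy=5,interpolation=cv2.INTER_NEAREST))
E
```

```text
clock: 14.25
position: [0.5638, 0.1977, 0.1071]
tool_rot: [3.141, 0.0, 2.638]
force: [-0.1, 0.0, 0.1]
grip_width: 0.068
finger_force: 0.0
clock: 14.75
position: [0.5632, 0.1975, 0.2632]
tool_rot: [-3.141, -0.001, 2.638]
force: [1.3, 0.3, -1.0]
grip_width: 0.068
finger_force: 0.0
clock: 15.25
position: [0.5252, 0.0263, 0.2621]
tool_rot: [3.141, 0.0, 1.934]
force: [0.5, 0.3, -0.8]
grip_width: 0.0681
finger_force: 0.0
clock: 15.75
position: [0.4881, -0.1442, 0.2621]
tool_rot: [3.141, 0.0, 1.235]
force: [0.6, 0.4, 0.7]
grip_width: 0.0683
finger_force: 0.0
clock: 16.25
position: [0.4851, -0.1531, 0.1605]
tool_rot: [-3.14, 0.0, 1.081]
force: [-0.3, -0.1, 0.2]
grip_width: 0.0681
finger_force: 0.0
clock: 16.75
position: [0.4857, -0.1532, 0.1037]
tool_rot: [-3.141, 0.0, 1.081]
force: [-0.2, -0.0, 0.4]
grip_width: 0.0685
finger_force: 0.0
[ 0.48615459 -0.15342312  0.10470606]
```

View pics/c7.png

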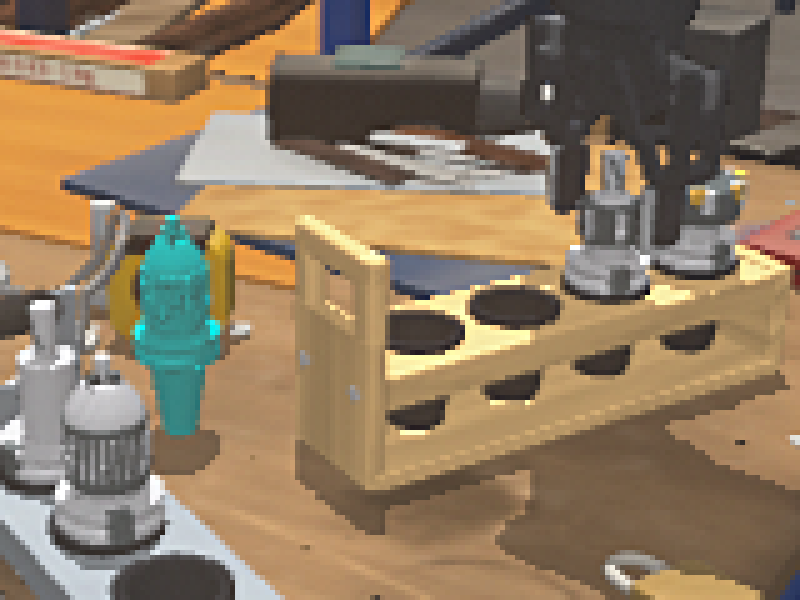

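The drill_chuck is seated in place 2 at (105,530), and the end_mill at (605,230) is straddled evenly. I'll carry the end_mill next.

```bash
python3 -m crank '{"travel":[[0,0,0],[0,0,0],[0,0,0],[0,0,0],[0,0,0]],"turn":[[0,0,0],[0,0,0],[0,0,0],[0,0,0],[0,0,0]],"gripper":[1,1,1,1,1]}' 60
python3 -m crank '{"travel":[[0,0,0],[0,0,0],[0,0,0],[0,0,0],[0,0,1]],"turn":[[0,0,0],[0,0,0],[0,0,0],[0,0,0],[0,0,0]],"gripper":[1,1,1,1,1]}'
python3 -m crank '{"travel":[[0,0,3],[0,0,6.5],[0,0,10.5],[0,0,14.4],[0.2,3,14.4]],"turn":[[0,0,0],[0,0,0],[0,0,6],[0,0,14],[0,0,22]],"gripper":[1,1,1,1,1]}'
python3 -m crank '{"travel":[[0.3,4.5,0],[0.6,9,0],[0.9,13.5,0],[1.2,18,0],[1.5,22.5,0]],"turn":[[0,0,8],[0,0,16],[0,0,24],[0,0,32],[0,0,40]],"gripper":[1,1,1,1,1]}'
python3 -m crank '{"travel":[[0.2,4.5,0],[0.4,9,0],[0.6,12.6,0],[0.6,12.6,-2],[0.6,12.6,-4]],"turn":[[0,0,8],[0,0,16],[0,0,23],[0,0,27.2],[0,0,27.2]],"gripper":[1,1,1,1,1]}'
python3 -m crank '{"travel":[[0,0,-4],[0,0,-6.5],[0,0,-8.5],[0,0,-10],[0,0,-11]],"turn":[[0,0,0],[0,0,0],[0,0,0],[0,0,0],[0,0,0]],"gripper":[1,1,1,1,1]}'
python3 -m crank '{"travel":[[0,0,-0.2],[0,0,-0.3],[0,0,-0.4],[0,0,-0.4],[0,0,-0.4]],"turn":[[0,0,0],[0,0,0],[0,0,0],[0,0,0],[0,0,0]],"gripper":[1,1,1,1,1]}'
```

```text
clock: 17.4
position: [0.486, -0.1535, 0.1046]
tool_rot: [3.141, 0.0, 1.081]
force: [-2.7, 0.7, 10.4]
grip_width: 0.0321
finger_force: 58.5
clock: 17.9
position: [0.4851, -0.1532, 0.1136]
tool_rot: [-3.14, 0.0, 1.081]
force: [-0.5, 0.1, -3.4]
grip_width: 0.0322
finger_force: 59.9
clock: 18.4
position: [0.4891, -0.1263, 0.2627]
tool_rot: [3.135, 0.003, 1.466]
force: [1.1, 1.0, -4.8]
grip_width: 0.0324
finger_force: 60.7
clock: 18.9
position: [0.5023, 0.1032, 0.2586]
tool_rot: [-3.141, 0.001, 2.169]
force: [1.3, 0.8, -4.1]
grip_width: 0.0322
finger_force: 60.6
clock: 19.4
position: [0.5084, 0.2288, 0.2179]
tool_rot: [3.141, -0.0, 2.643]
force: [-0.4, -0.8, -4.4]
grip_width: 0.0322
finger_force: 60.9
clock: 19.9
position: [0.5087, 0.2275, 0.1074]
tool_rot: [-3.141, -0.0, 2.638]
force: [2.0, 1.0, -3.1]
grip_width: 0.0324
finger_force: 60.8
clock: 20.4
position: [0.5091, 0.2278, 0.1047]
tool_rot: [3.141, 0.001, 2.638]
force: [-1.7, -1.7, 5.7]
grip_width: 0.0324
finger_force: 61.4
```

```bash
python3 -m crank '{"travel":[[0,0,0],[0,0,0],[0,0,0],[0,0,0],[0,0,0]],"turn":[[0,0,0],[0,0,0],[0,0,0],[0,0,0],[0,0,0]],"gripper":[0.7,0.2,0.2,0.2,0.2]}'
python3 -m crank '{"travel":[[0,0,0],[0,0,2],[0,0,6],[0,0,10.5],[0,0,15.5]],"turn":[[0,0,0],[0,0,0],[0,0,0],[0,0,0],[0,0,0]],"gripper":[0.2,0.2,0.2,0.2,0.2]}'
python3 -m crank '{"travel":[[-0.5,-3.5,0],[-1,-8,0],[-1.5,-12.5,0],[-2,-17,0],[-2.5,-21.5,0]],"turn":[[0,0,-8],[0,0,-16],[0,0,-24],[0,0,-32],[0,0,-40]],"gripper":[0.2,0.2,0,0,0]}'
python3 -m crank '{"travel":[[-0.5,-4.5,0],[-1,-9,0],[-1.5,-13.5,0],[-2,-18,0],[-2.5,-21.5,0]],"turn":[[0,0,-8],[0,0,-16],[0,0,-24],[0,0,-32],[0,0,-40]],"gripper":[0,0,0,0,0]}'
python3 -m crank '{"travel":[[-0.2,-0.6,-1],[-0.2,-0.6,-4],[-0.2,-0.6,-7],[-0.2,-0.6,-9],[-0.2,-0.6,-10]],"turn":[[0,0,-8],[0,0,-9.2],[0,0,-9.2],[0,0,-9.2],[0,0,-9.2]],"gripper":[0,0,0,0,0]}'
python3 -m crank '{"travel":[[0,0,-2],[0,0,-4],[0,0,-5],[0,0,-5.7],[0,0,-5.7]],"turn":[[0,0,0],[0,0,0],[0,0,0],[0,0,0],[0,0,0]],"gripper":[0,0,0,0,0]}'
python3 - <<'E'
from h import *
cams()
f=bot.grab_frame("side");print(bot.observe()["position"])
a=f["pixels"][115:235,275:435,::-1];cv2.imwrite("pics/c8.png",cv2.resize(a,None,fx=5,fy=5,interpolation=cv2.INTER_NEAREST))
E
```

```text
clock: 20.9
position: [0.5088, 0.2276, 0.104]
tool_rot: [-3.142, -0.0, 2.638]
force: [-0.6, 0.5, -0.3]
grip_width: 0.0679
finger_force: 0.0
clock: 21.4
position: [0.5082, 0.2275, 0.2602]
tool_rot: [-3.141, -0.001, 2.638]
force: [1.4, -0.8, 0.7]
grip_width: 0.0684
finger_force: 0.0
clock: 21.9
position: [0.4832, 0.0109, 0.2591]
tool_rot: [3.141, 0.0, 1.934]
force: [0.6, -0.3, -0.1]
grip_width: 0.0854
finger_force: 0.0
clock: 22.4
position: [0.458, -0.205, 0.2591]
tool_rot: [3.141, 0.001, 1.234]
force: [1.0, 0.3, -0.1]
grip_width: 0.0855
finger_force: 0.0
clock: 22.9
position: [0.4562, -0.208, 0.1575]
tool_rot: [-3.14, -0.0, 1.081]
force: [0.0, 0.4, -0.1]
grip_width: 0.0854
finger_force: 0.0
clock: 23.4
position: [0.4568, -0.2083, 0.1018]
tool_rot: [-3.141, 0.0, 1.081]
force: [-0.2, -0.4, 0.9]
grip_width: 0.0853
finger_force: 0.0
[ 0.45713771 -0.20849972  0.10269779]
```

View pics/c8.png

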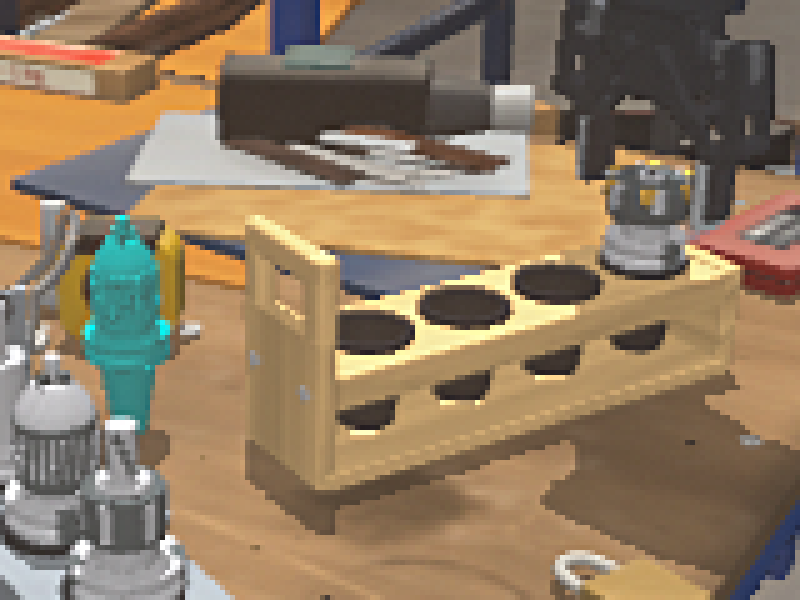

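The face_mill at (645,200) sits centred between the open fingers, so I grip it and carry it to place 4.

```bash
python3 -m crank '{"travel":[[0,0,0],[0,0,0],[0,0,0],[0,0,0],[0,0,0]],"turn":[[0,0,0],[0,0,0],[0,0,0],[0,0,0],[0,0,0]],"gripper":[1,1,1,1,1]}' 70
python3 -m crank '{"travel":[[0,0,0],[0,0,0],[0,0,0],[0,0,0],[0,0,1]],"turn":[[0,0,0],[0,0,0],[0,0,0],[0,0,0],[0,0,0]],"gripper":[1,1,1,1,1]}'
python3 -m crank '{"travel":[[0,0,3],[0,0,6.5],[0,0,10.5],[0,0,14.4],[1,3,14.4]],"turn":[[0,0,0],[0,0,0],[0,0,6],[0,0,14],[0,0,22]],"gripper":[1,1,1,1,1]}'
python3 -m crank '{"travel":[[0.5,4.5,0],[0.8,9,0],[0.8,13.5,0],[0.5,18,0],[0,22.5,0]],"turn":[[0,0,8],[0,0,16],[0,0,24],[0,0,32],[0,0,40]],"gripper":[1,1,1,1,1]}'
python3 -m crank '{"travel":[[-0.3,4.5,0],[-0.6,9,0],[-0.9,13.5,0],[-1.1,18,0],[-1.1,21.1,0]],"turn":[[0,0,8],[0,0,16],[0,0,23],[0,0,27.2],[0,0,27.2]],"gripper":[1,1,1,1,1]}'
```

```text
clock: 24.05
position: [0.4568, -0.2085, 0.1027]
tool_rot: [3.141, 0.0, 1.081]
force: [-4.7, 1.8, 14.4]
grip_width: 0.0484
finger_force: 69.7
clock: 24.55
position: [0.4561, -0.2081, 0.1116]
tool_rot: [-3.14, 0.0, 1.081]
force: [0.1, 0.2, -5.6]
grip_width: 0.0481
finger_force: 73.4
clock: 25.05
position: [0.4673, -0.1817, 0.2605]
tool_rot: [3.136, 0.004, 1.465]
force: [0.9, 1.1, -7.5]
grip_width: 0.0482
finger_force: 74.8
clock: 25.55
position: [0.4661, 0.0482, 0.2564]
tool_rot: [-3.141, 0.0, 2.169]
force: [2.0, 0.2, -6.3]
grip_width: 0.0477
finger_force: 74.6
clock: 26.05
position: [0.4547, 0.2603, 0.2563]
tool_rot: [3.141, -0.001, 2.643]
force: [0.3, -0.7, -5.6]
grip_width: 0.0477
finger_force: 74.5
```

Commanded x,y is (0.4556, 0.258) with the seat 15.4 cm below.

```bash
python3 -m crank '{"travel":[[0,0,-3],[0,0,-6],[0,0,-8.5],[0,0,-10],[0,0,-11]],"turn":[[0,0,0],[0,0,0],[0,0,0],[0,0,0],[0,0,0]],"gripper":[1,1,1,1,1]}'
python3 -m crank '{"travel":[[0,0,-1],[0,0,-2],[0,0,-3],[0,0,-3.8],[0,0,-4.2]],"turn":[[0,0,0],[0,0,0],[0,0,0],[0,0,0],[0,0,0]],"gripper":[1,1,1,1,1]}'
python3 -m crank '{"travel":[[0,0,-0.1],[0,0,-0.2],[0,0,-0.2],[0,0,-0.2],[0,0,-0.2]],"turn":[[0,0,0],[0,0,0],[0,0,0],[0,0,0],[0,0,0]],"gripper":[1,1,1,1,1]}'
```

```text
clock: 26.55
position: [0.4556, 0.2574, 0.1453]
tool_rot: [-3.141, -0.0, 2.638]
force: [-0.3, 1.0, -5.0]
grip_width: 0.0483
finger_force: 74.6
clock: 27.05
position: [0.4556, 0.2576, 0.1033]
tool_rot: [-3.141, -0.0, 2.638]
force: [-0.1, 0.3, -5.6]
grip_width: 0.0482
finger_force: 74.6
clock: 27.55
position: [0.4556, 0.2576, 0.1027]
tool_rot: [-3.141, 0.001, 2.638]
force: [-5.4, -3.3, 8.6]
grip_width: 0.0481
finger_force: 76.4
```

Seated. Now I release, rise, move clear and look.

```bash
python3 -m crank '{"travel":[[0,0,0],[0,0,0],[0,0,0],[0,0,0],[0,0,0]],"turn":[[0,0,0],[0,0,0],[0,0,0],[0,0,0],[0,0,0]],"gripper":[0.5,0,0,0,0]}'
python3 -m crank '{"travel":[[0,0,0],[0,0,2],[0,0,6],[0,0,10.5],[0,0,15.5]],"turn":[[0,0,0],[0,0,0],[0,0,0],[0,0,0],[0,0,0]],"gripper":[0,0,0,0,0]}'
python3 -m crank '{"travel":[[0.5,-4,0],[0.5,-8,0],[0.5,-13,0],[0.5,-18,0],[0.5,-22,0]],"turn":[[0,0,-8],[0,0,-16],[0,0,-24],[0,0,-32],[0,0,-40]],"gripper":[0,0,0,0,0]}'
python3 -m crank '{"travel":[[0,-5,0],[0,-10,0],[0,-15,0],[0,-18,0],[0,-18,0]],"turn":[[0,0,-8],[0,0,-16],[0,0,-24],[0,0,-24],[0,0,-24]],"gripper":[0,0,0,0,0]}'
python3 - <<'E'
from h import *
a=bot.grab_frame("side")["pixels"][140:290,240:360,::-1];b=bot.grab_frame("top")["pixels"][130:290,190:310,::-1]
cv2.imwrite("pics/c9.png",cv2.hconcat([cv2.resize(a,(400,500)),cv2.resize(b,(375,500))]))
E
```

```text
clock: 28.05
position: [0.4559, 0.2578, 0.1021]
tool_rot: [3.141, 0.0, 2.638]
force: [-0.4, 0.2, 0.6]
grip_width: 0.0856
finger_force: 0.0
clock: 28.55
position: [0.4551, 0.2575, 0.2582]
tool_rot: [-3.141, -0.001, 2.638]
force: [1.6, -0.3, 0.8]
grip_width: 0.0855
finger_force: 0.0
clock: 29.05
position: [0.4604, 0.0349, 0.2571]
tool_rot: [-3.142, 0.001, 1.933]
force: [0.8, -0.4, -0.3]
grip_width: 0.0857
finger_force: 0.0
clock: 29.55
position: [0.4602, -0.1465, 0.2567]
tool_rot: [-3.141, 0.001, 1.515]
force: [0.2, 0.2, -0.2]
grip_width: 0.085
finger_force: 0.0
```

View pics/c9.png

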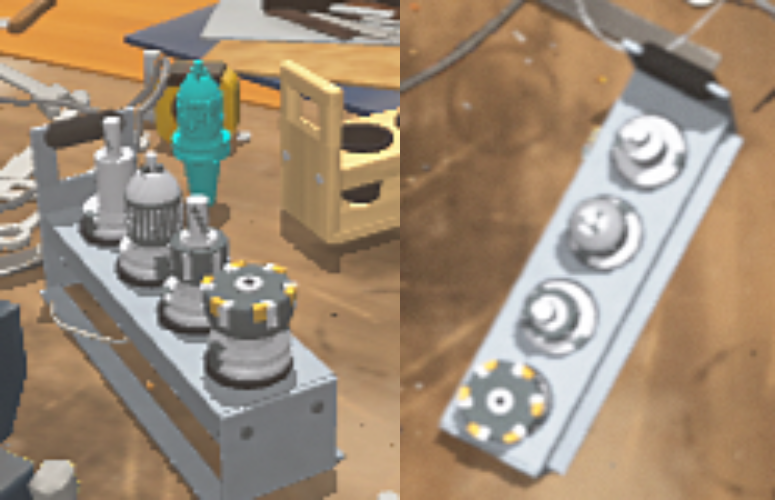

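All four tools stand upright and flange-down in the right order from the lifting plate. In the side view they run from (110,230) to (250,360).

```bash
python3 -c "
from workcell import bot
print(bot.job_done())"
```

```text
the job is handed in; nothing more can be done
None
```

The job is handed in: all four tools stand upright and fully seated in the carrier, in order from the lifting plate: side lock drill, drill chuck, end mill, face mill. The clock stood at about 30 s of the 112 s allowed.

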